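# Load the stir bar and start the magnetic stirrer

## Task

Get the magnetic stirrer going: pluck the longest of the three stir bars from its pocket in the sloping tray and lower it gently into the beaker on the stirrer, not letting it drop from the rim. Then turn the stirrer's dial clockwise until its pointer stands at the middle tick. Leave the beaker standing on the plate and the two shorter bars lying in their pockets.

Things in the scene. Friction and masses are not known exactly. Their poses are not given: they have to be found in the camera images.
- bar_long: the longest of three stir bars: plain white, round, 10 mm diameter, 40 mm long, a thin band at its middle. Origin on its axis at its lower end, x along its axis up the slope. The bars are shuffled among the pockets; their upper sides stand 1 mm above the tray's face
- bar_long_middle (a point): the middle of the longest bar, on its axis
- bar_medium: like the longest bar but 31 mm long; origin on its axis at its lower end
- bar_short: like the longest bar but 24 mm long; origin on its axis at its lower end
- tray: fixed grey tray, 62 x 122 mm, face sloping 30 degrees, up towards +x (face 21 to 52 mm high). Origin on the worktop under it, z up. Three pockets 12 x 42 mm lie 38 mm apart along y, each running up the slope; a finger channel 28 mm wide crosses them at mid-length along y, its floor 5 mm below the bars, for fingers that come square to the face, along (0.5, 0, -0.866), and close along y
- beaker: low, wide white plastic beaker standing mouth up on the stirrer's plate, 76 mm outside diameter, 71 mm inside, 46 mm tall, bottom 3 mm thick, with a small pouring lip (6 mm out, at the rim); loose, 60 to 110 g. Origin: centre of its underside, z up, x to the lip
- stirrer_plate (a point): centre of the top face of the flat round white plate (100 mm diameter) on the low magnetic stirrer, a fixed white box 190 x 110 x 34 mm; the plate's top lies 40 mm above the worktop; x points from the dial to the plate, z up
- dial (a joint): the stirrer's speed dial, rad: 0 at its stop with the pointer at the first tick, growing clockwise seen from above; 1.3 with the pointer at the middle (longest) tick, towards the plate; 2.6 at the other stop. It starts at or near its first stop and stays where it is left
- dial_grip (a point): point on the dial's upright axis, 46 mm above the worktop, half way up its grip bar: a black bar 10 mm wide, 34 mm long, standing 15 mm high on a disc of 36 mm diameter whose top is 39 mm above the worktop. x points along the bar to the end with the white pointer line, z up. It lies 110 mm from the plate's centre

How it is judged:
By the outcome, as a careful person would: the job done as asked, in the order asked, and still so for the second after the job is handed in, with the robot touching nothing.
It also fails if it takes over 45 s, if anything falls off the work surface, if the arm or the gripper's body presses on something with over 40 N, if the wrist force passes 120 N, or if a joint passes its speed limit or range.

## Robot

A 6-joint arm with a two-finger parallel gripper is mounted at the origin on a cart in front of the work surface, level with it; the furniture and walls round the work are solid. World frame = base frame: x ahead of the robot, y to its left, z up, the work surface at z = 0. Lengths are in m, angles in rad, forces in N, time in s.
With the tool pointing down it reaches from about 0.225 to 0.875 m from the base axis. Payload 3.4 kg.
Tool frame: the origin (TCP) lies between the finger pads; the fingertips stand 11 mm ahead of it and the grasp point (between the pads) lies 8 mm behind it (tips_ahead is the distance from the TCP to the fingertips, in m); z points along the fingers, x is the direction in which the jaws open and shut, and the axes are right-handed (so a half turn about z gives the same grasp; the last joint's range is limited). The gripper opens to 85 mm and grips with 20 to 120 N. Pads are 22 mm wide; open, the fingers measure 114 mm over their backs; the gripper's body (76 mm by 85 mm) begins 54 mm behind the grasp point. The pads swing forward as they close: fully open they stand 13 mm farther back than shut.
Start: joints at [-1.229, 0.276, 1.505, -0, 1.361, -0.121], TCP at [0.257, -0.515, 0.242] pointing down, gripper open.
Joint ranges: [-2.89, 2.89], [-0.75, 2.08], [0.22, 2.7], [-1.18, 4.32], [0.11, 2.71], [-2.7, 2.7]. Speed limits (rad/s): [2.57, 2.57, 3.14, 3.14, 3.14, 3.14].

## Interface

Orientations are given as a unit quaternion [w, x, y, z].
In Python, from rig import get_state, get_image, sign_off, masks_of, tips_ahead gives the robot as it stands.
- The arm moves only by the tool play_rows, never from a script. Its argument "series" is a list of rows, each an object of numbers: "fingers": the closure, from -1 (fully open) to 1 (shut); "dx", "dy", "dz": the shift along the world's x, y, z in mm; "turn": the turn about the world's z in rad. A call has 1 to 20 rows; each row shifts and turns the pose as measured when the row begins; what a row does not reach is not made up. A row lasts 1/12 s, in which the tool goes at most 41.7 mm and 7.16 degrees, less where a joint would pass 70% of its speed; a pose out of reach is approached as far as the arm can. A call with a gripper value outside its range is refused whole. The fingers move at their own pace and stop on an object; "squeeze" is the grip in N (left out, the last holds). Time passes only in rows, so rows that do not move let the fingers close. It gives the time, the measured TCP pose, the force and the opening at its end, in the units of the state.
- get_state(): the state, without advancing time (a new reading comes with each control period).
- get_image(name): name is "scene" or "top"; returns a dict with "pixels" (384x512x3 uint8, red, green, blue), "vfov" (degrees; the focal length in pixels is half the picture's height over the tangent of half this angle, whatever the lens; pixels are square), "cx", "cy" (the principal point, pixels), "rvec" (rotation vector, rad) and "tvec" (3), from world to camera coordinates, as OpenCV has them. Camera axes: x right, y down, z forward; pixel columns grow to the right and rows downward; lengths in m; the calibration is good to about 2 mm. A picture is of the moment at which its call begins. There is no depth.
- sign_off(): hands the job in, once; it reports no verdict.
Trained networks look in a picture, given as the dict that the camera call returned (one of the last four; its "shot" number tells which), for a name from the list of things; names that differ only in an ending like _2 or _b are one class to them, and where a whole thing is asked for, a point or a joint stands for the part that bears it (a point fixed in the world has none). Each returns a list of dicts, best first, with "p" (0 to 1); they miss things now and then, are a little off and sometimes report something else, mostly with a low value. They report only what shows in the picture. A call takes as long as a camera call.
- masks_of(picture, label): "region" (384x512 bool, what is visible of it) and "xy" ([column, row] in pixels, amid what is visible of it).
The state is a dict: "clock": time; "qpos": joint angles; "qd": joint speeds; "effort": joint torques, N m; "position": TCP position; "ee_rot": TCP orientation; "contact_force": force on the tool from outside, world axes, zero at the start; "moment": the same for the moment, N m; "width": finger opening in m.
Only numpy, scipy, OpenCV 4.12 (cv2) and the standard library are available. Lean on these libraries where they do the work, as an engineer would, in place of code of your own. Each camera call takes 0.05 s, during which the arm holds its last target. There are 200 camera calls.

## Working session

There is one attempt and no reset: what is moved stays moved. The work goes in short steps, Python scripts to look and compute and a tool call to move; the robot and the scene stay as the last step left them, time stands still between calls to the robot, and variables do not carry over. Pictures are saved under pics/ and viewed, about 8 in all and at most 12, crops included, and the job is handed in when it is done.

Besides the shell and the picture viewer there is one more tool, called after ">>>" as a command line: name --argument value ..., lists and objects as JSON in quotes. play_rows: Moves the arm, as the interface text tells. Its arguments: {"type":"object","properties":{"series":{"type":"array"},"squeeze":{"type":"number"}},"required":["series"]}

```bash
ls; mkdir -p pics; cat > h.py <<'E'
import numpy as np, cv2
from rig import *
def cam(im):
    f=im["pixels"].shape[0]/2/np.tan(np.radians(im["vfov"])/2)
    K=np.array([[f,0,im["cx"]],[0,f,im["cy"]],[0,0,1.]])
    R=cv2.Rodrigues(np.array(im["rvec"],float))[0]; t=np.array(im["tvec"],float)
    return K,R,t
def at_z(im,uv,z):
    K,R,t=cam(im); d=R.T@np.linalg.solve(K,[uv[0],uv[1],1]); c=-R.T@t
    return c+d*(z-c[2])/d[2]
def proj(im,p):
    K,R,t=cam(im); q=K@(R@np.array(p)+t); return q[:2]/q[2]
def save(im,name,crop=None,s=1):
    a=im["pixels"][:,:,::-1]
    if crop: a=a[crop[1]:crop[3],crop[0]:crop[2]]
    cv2.imwrite("pics/"+name,cv2.resize(a,None,fx=s,fy=s,interpolation=cv2.INTER_CUBIC))
E
python3 - <<'E'
from h import *
print(get_state())
ims={n:get_image(n) for n in("top","scene")}
for n,im in ims.items():
    print(n,im["vfov"],-cam(im)[1].T@cam(im)[2], [k for k in im])
    for l in("bar_long","bar_medium","bar_short","tray","beaker","stirrer_plate","dial","dial_grip"):
        try:
            for m in masks_of(im,l)[:2]: print(l,round(m["p"],2),np.round(m["xy"],1),m["region"].sum(),np.round(at_z(im,m["xy"],.04),3))
        except Exception as e: print(l,e)
cv2.imwrite("pics/a.png",np.vstack([ims["top"]["pixels"],ims["scene"]["pixels"]])[:,:,::-1])
save(ims["top"],"top.png",None,1.5);save(ims["scene"],"scene.png",None,1.5)
E
```

```text
pics
{'clock': 0.0, 'qpos': array([-1.22898421e+00,  2.76601184e-01,  1.50612178e+00,  6.58863566e-06,
        1.36070095e+00, -1.20995906e-01]), 'qd': array([ 2.14938656e-05, -6.68194139e-04, -1.55941029e-04, -3.46279560e-04,
        1.05434194e-03, -9.48188148e-05]), 'effort': array([ 9.14729071e-06, -4.16765249e+01, -2.45805269e+01,  5.46781155e-05,
        1.08846888e-02,  2.17872577e-05]), 'position': array([ 0.25654561, -0.51403482,  0.24144069]), 'ee_rot': array([-5.74682852e-04,  8.50429315e-01, -5.26088530e-01, -7.12831916e-04]), 'contact_force': array([-0.56966883, -0.70901939, -0.42898589]), 'moment': array([ 0.01587786, -0.03036303,  0.02689046]), 'width': 0.08536169958271253}
top 47.16364011253994 [ 0.36497982 -0.32992751  0.90643286] ['pixels', 'vfov', 'cx', 'cy', 'rvec', 'tvec', 'shot']
bar_long 0.56 [201.8 214. ] 3774 [ 0.519 -0.206  0.04 ]
bar_long 0.36 [189.9 230.8] 271 [ 0.485 -0.183  0.04 ]
bar_medium 0.65 [295.2 216.9] 70 [ 0.509 -0.393  0.04 ]
bar_short 0.47 [286.  237.9] 36 [ 0.467 -0.373  0.04 ]
tray 0.87 [300.9 223. ] 2031 [ 0.496 -0.404  0.04 ]
dial 0.61 [193.6 231.8] 260 [ 0.483 -0.19   0.04 ]
dial 0.23 [297.5 201.9] 90 [ 0.539 -0.399  0.04 ]
dial_grip 0.52 [194.6 233.7] 240 [ 0.479 -0.192  0.04 ]
scene 51.779886169833574 [-0.11519974 -0.66112924  0.47142524] ['pixels', 'vfov', 'cx', 'cy', 'rvec', 'tvec', 'shot']
bar_long 0.59 [182.8 207.8] 166 [ 0.473 -0.2    0.04 ]
bar_long 0.51 [282.4 220.5] 19 [ 0.531 -0.408  0.04 ]
bar_medium 0.67 [282.5 220.9] 12 [ 0.529 -0.408  0.04 ]
tray 0.63 [275.4 239.6] 1624 [ 0.461 -0.423  0.04 ]
beaker 0.56 [210.2 182.7] 860 [ 0.603 -0.186  0.04 ]
stirrer_plate 0.76 [195.6 206.1] 2047 [ 0.492 -0.22   0.04 ]
dial 0.48 [184.  203.4] 148 [ 0.489 -0.191  0.04 ]
dial_grip 0.72 [182.3 205.9] 154 [ 0.479 -0.194  0.04 ]
```

View pics/top.png

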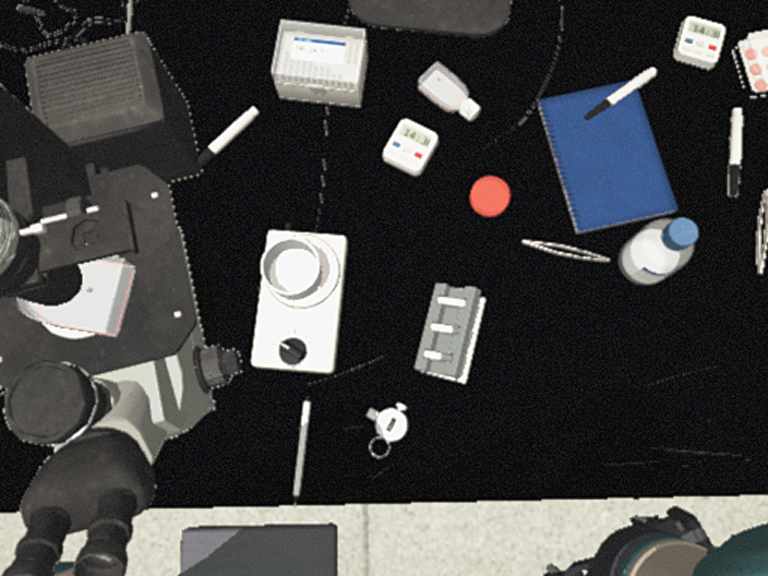

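View pics/scene.png

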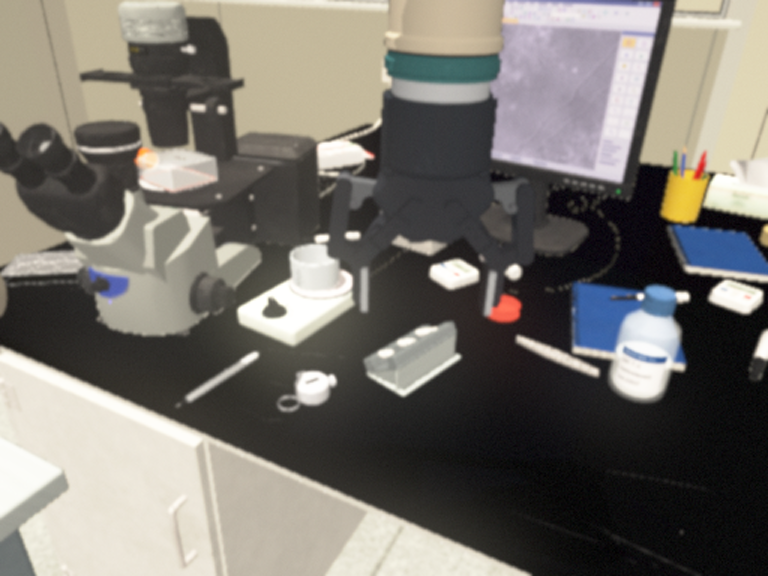

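```bash
python3 - <<'E'
from h import *
t=get_image("top");s=get_image("scene")
a=cv2.resize(t["pixels"][145:265,160:330],None,fx=4.4,fy=4.4,interpolation=cv2.INTER_CUBIC)
cv2.imwrite("pics/c1.png",a[:,:,::-1])
save(s,"c2.png",(150,150,320,270),4.4)
E
```

```text
(no output)
```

View pics/c1.png

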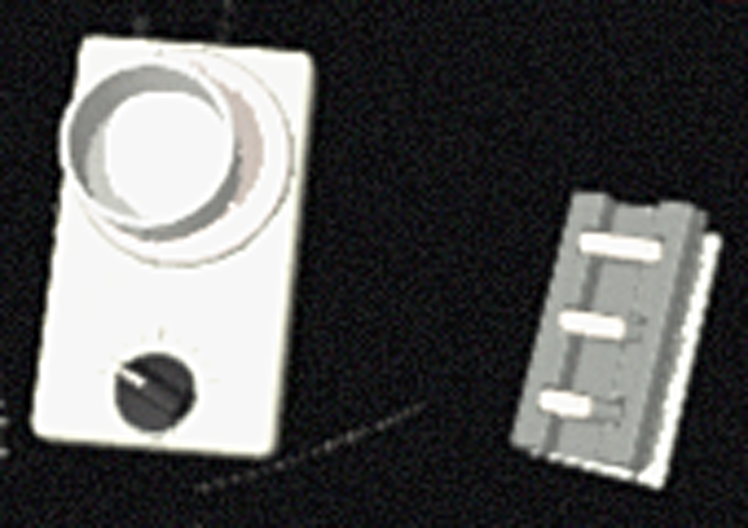

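View pics/c2.png

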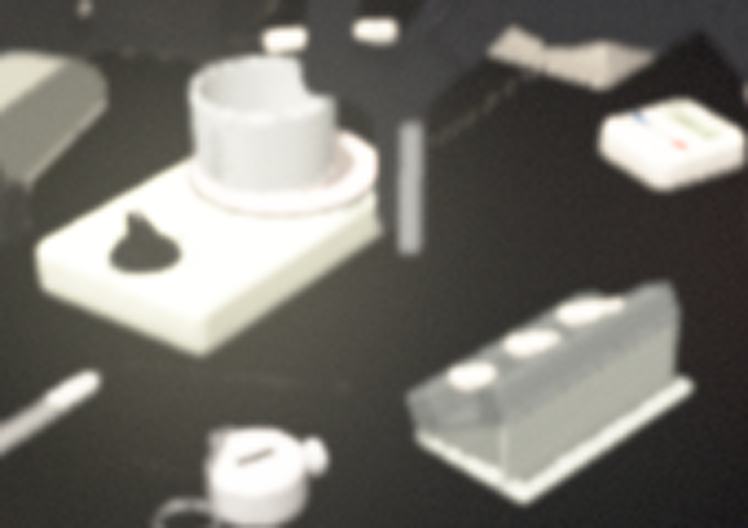

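```bash
python3 - <<'E'
from h import *
import rig
print(rig.tips_ahead if not callable(rig.tips_ahead) else rig.tips_ahead())
t=get_image("top"); px=t["pixels"].astype(float)
g=px.min(2)
sub=np.zeros_like(g,bool); sub[188:250,275:315]=1
# bars: bright blobs on grey
n,lab,st,ce=cv2.connectedComponentsWithStats(((g>195)&sub).astype(np.uint8))
for i in range(1,n):
    if st[i,4]<25: continue
    v,u=np.where(lab==i); w=g[v,u]
    pts=np.array([at_z(t,(a,b),.0325)[:2] for a,b in zip(u,v)])
    c=pts.mean(0); ev,e=np.linalg.eigh(np.cov(pts.T)); d=e[:,1]; d=d*(-np.sign(d[1]))
    print(st[i],np.round(ce[i],1),c.round(4),d.round(3),"len",np.ptp(pts@d).round(4))
f=lambda u,v:(160+u/4.4,145+v/4.4)
for nm,uv,z in [("dial",(155,392),.04),("ptr",(125,372),.054),("tick",(162,335),.034),("plate edge L",(76,0),.04),("beak",(150,146),.086)]:
    print(nm,at_z(t,f(*uv),z).round(4))
for nm,uv,z in [("boxTL",(82,37),.034),("TR",(316,53),.034),("BL",(33,438),.034),("BR",(275,457),.034),("trayLowFar",(573,192),.021),("trayLowNear",(512,443),.021),("trHiFar",(708,212),.052),("trHiNear",(632,470),.052)]:
    print(nm,at_z(t,f(*uv),z).round(4))
for m in masks_of(t,"dial")+masks_of(t,"beaker")+masks_of(t,"stirrer_plate"): print(m["p"],m["xy"])
E
```

```text
0.011
[292 198  18   6  81] [300.6 200.5] [ 0.5431 -0.4055] [-0.167 -0.986] len 0.0354
[287 216  15   6  66] [294.2 218.2] [ 0.5072 -0.3912] [-0.19  -0.982] len 0.029
[309 226   6  24  59] [311.9 238.6] [ 0.4654 -0.4248] [ 0.969 -0.247] len 0.0472
[283 234  11   6  50] [288.1 236.2] [ 0.4713 -0.3777] [-0.205 -0.979] len 0.021
dial [ 0.4787 -0.1936  0.04  ]
ptr [ 0.486  -0.1824  0.054 ]
tick [ 0.5055 -0.1956  0.034 ]
plate edge L [ 0.6648 -0.1544  0.04  ]
beak [ 0.5809 -0.1975  0.086 ]
boxTL [ 0.6485 -0.1564  0.034 ]
TR [ 0.638  -0.2668  0.034 ]
BL [ 0.4599 -0.1379  0.034 ]
BR [ 0.4489 -0.247   0.034 ]
trayLowFar [ 0.5711 -0.3861  0.021 ]
trayLowNear [ 0.454  -0.3541  0.021 ]
trHiFar [ 0.5531 -0.4448  0.052 ]
trHiNear [ 0.4379 -0.4056  0.052 ]
0.81 [190.7, 230.1]
0.97 [194.8, 177.4]
0.42 [288.5, 236.4]
0.87 [202.4, 213.9]
```

>>> play_rows --series '[{"fingers": 0.5,"dx": 29,"dy": 11,"dz": -5,"turn": 0.083},{"fingers": 0.5,"dx": 29,"dy": 11,"dz": -5,"turn": 0.083},{"fingers": 0.5,"dx": 29,"dy": 11,"dz": -5,"turn": 0.083},{"fingers": 0.5,"dx": 29,"dy": 11,"dz": -10,"turn": 0.083},{"fingers": 0.5,"dx": 29,"dy": 11,"dz": -15,"turn": 0.083},{"fingers": 0.5,"dx": 29,"dy": 11,"dz": -15,"turn": 0.083},{"fingers": 0.5,"dx": 29,"dy": 11,"dz": -15,"turn": 0.083},{"fingers": 0.5,"dx": 29,"dy": 11,"dz": -20,"turn": 0.083},{"fingers": 0.5,"dx": 29,"dy": 11,"dz": -20,"turn": 0.083},{"fingers": 0.5,"dx": 29,"dy": 11,"dz": -15,"turn": 0.083},{"fingers": 0.5}]' --squeeze 40

```text
invalid input at $.series[10]: expected keys fingers, dx, dy, dz, turn
```

>>> play_rows --series '[{"fingers": 0.5,"dx": 29,"dy": 11,"dz": -5,"turn": 0.083},{"fingers": 0.5,"dx": 29,"dy": 11,"dz": -5,"turn": 0.083},{"fingers": 0.5,"dx": 29,"dy": 11,"dz": -5,"turn": 0.083},{"fingers": 0.5,"dx": 29,"dy": 11,"dz": -10,"turn": 0.083},{"fingers": 0.5,"dx": 29,"dy": 11,"dz": -15,"turn": 0.083},{"fingers": 0.5,"dx": 29,"dy": 11,"dz": -15,"turn": 0.083},{"fingers": 0.5,"dx": 29,"dy": 11,"dz": -15,"turn": 0.083},{"fingers": 0.5,"dx": 29,"dy": 11,"dz": -20,"turn": 0.083},{"fingers": 0.5,"dx": 29,"dy": 11,"dz": -20,"turn": 0.083},{"fingers": 0.5,"dx": 29,"dy": 11,"dz": -15,"turn": 0.083},{"fingers": 0.5,"dx": 0,"dy": 0,"dz": 0,"turn": 0}]' --squeeze 40

```text
clock: 2.12
position: [0.558, -0.4018, 0.1143]
ee_rot: [0.003, 0.993, -0.122, 0.006]
contact_force: [-0.3, -0.5, -0.0]
width: 0.0215
```

>>> play_rows --series '[{"fingers": 0.5,"dx": -14,"dy": -1,"dz": -18,"turn": -0.035},{"fingers": 0.5,"dx": 0,"dy": 0,"dz": -20,"turn": 0},{"fingers": 0.5,"dx": 0,"dy": 0,"dz": -10,"turn": 0},{"fingers": 0.5,"dx": 0,"dy": 0,"dz": 0,"turn": 0}]'

```text
clock: 2.45
position: [0.546, -0.4015, 0.0638]
ee_rot: [0.003, 0.99, -0.138, 0.005]
contact_force: [-1.0, 0.3, 0.2]
width: 0.0212
```

```bash
python3 - <<'E'
from h import *
import rig
s=get_state(); print(s["position"],s["ee_rot"],s["width"],rig.tips_ahead)
t=get_image("top");c=get_image("scene")
a=[cv2.resize(x["pixels"][b[1]:b[1]+90,b[0]:b[0]+90],None,fx=4.4,fy=4.4,interpolation=cv2.INTER_CUBIC) for x,b in((t,(255,170)),(c,(225,170)))]
cv2.imwrite("pics/c3.png",np.hstack(a)[:,:,::-1])
for z in (.011,): print("tip proj scene",proj(c,s["position"]-[0,0,z]), "top",proj(t,s["position"]-[0,0,z]))
print("bar mid scene",proj(c,[.5431,-.4055,.0325]))
E
```

```text
[ 0.54604325 -0.40146914  0.06384284] [ 0.00330195  0.99044094 -0.13778887  0.00548383] 0.021242992592968423 0.011
tip proj scene [282.96646555 211.00531654] top [299.31895766 197.07447651]
bar mid scene [283.6107622  220.49505204]
```

View pics/c3.png

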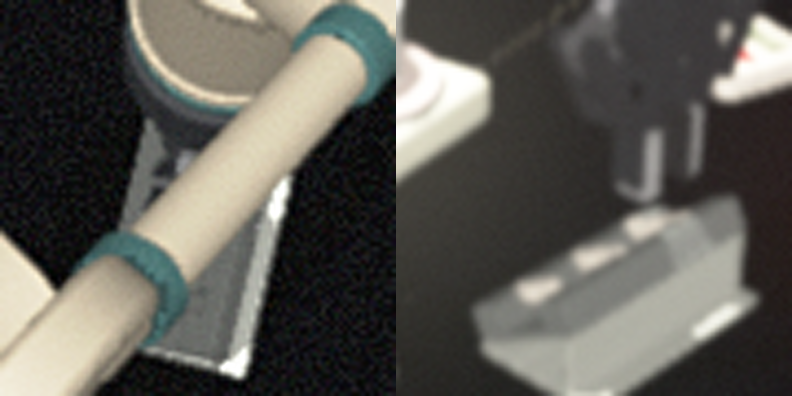

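>>> play_rows --series '[{"fingers": 0.5,"dx": -2,"dy": -1.5,"dz": 0,"turn": 0},{"fingers": 0.5,"dx": 0,"dy": 0,"dz": -8,"turn": 0},{"fingers": 0.5,"dx": 0,"dy": 0,"dz": -6,"turn": 0},{"fingers": 0.5,"dx": 0,"dy": 0,"dz": 0,"turn": 0}]'

```text
clock: 2.88
position: [0.5466, -0.4074, 0.056]
ee_rot: [0.007, 0.99, -0.139, 0.011]
contact_force: [-0.3, -0.5, 0.8]
width: 0.0214
```

>>> play_rows --series '[{"fingers": 0.5,"dx": 0,"dy": 0,"dz": 0,"turn": 0},{"fingers": 0.5,"dx": 0,"dy": 0,"dz": 0,"turn": 0}]'

```text
clock: 3.05
position: [0.5466, -0.4078, 0.0563]
ee_rot: [0.007, 0.99, -0.139, 0.011]
contact_force: [-0.1, 0.8, 0.4]
width: 0.0215
```

```bash
python3 - <<'E'
from h import *
s=get_state(); print(s["position"],s["ee_rot"],s["qpos"].round(3),s["qd"].round(4),s["effort"].round(1),s["contact_force"],s["moment"])
E
```

```text
[ 0.54656744 -0.40776574  0.05626366] [ 0.00721987  0.9902248  -0.13885625  0.01102988] [-7.430e-01  5.580e-01  1.532e+00  1.000e-03  1.025e+00 -4.650e-01] [-0.0027 -0.0021 -0.0029  0.     -0.0008  0.0008] [ -0.  -54.  -20.9  -0.   -0.2  -0. ] [-0.10159443  0.78892209  0.39881335] [-0.01977009 -0.01357123 -0.02764691]
```

>>> play_rows --series '[{"fingers": 0.5,"dx": -3,"dy": 5,"dz": -5,"turn": 0},{"fingers": 0.5,"dx": 0,"dy": 0,"dz": 0,"turn": 0}]'

```text
clock: 3.22
position: [0.5435, -0.4027, 0.0513]
ee_rot: [0.007, 0.99, -0.139, 0.011]
contact_force: [-0.8, 0.8, -0.5]
width: 0.0216
```

>>> play_rows --series '[{"fingers": 0.5,"dx": 0,"dy": 0,"dz": -6,"turn": 0},{"fingers": 0.5,"dx": 0,"dy": 0,"dz": 0,"turn": 0}]'

```text
clock: 3.38
position: [0.5434, -0.4021, 0.0449]
ee_rot: [0.007, 0.99, -0.139, 0.011]
contact_force: [-0.8, 0.8, -0.2]
width: 0.0215
```

>>> play_rows --series '[{"fingers": 0.5,"dx": 0,"dy": -1,"dz": -4,"turn": 0},{"fingers": 0.5,"dx": 0,"dy": 0,"dz": 0,"turn": 0}]'

```text
clock: 3.55
position: [0.5434, -0.403, 0.0402]
ee_rot: [0.007, 0.99, -0.139, 0.011]
contact_force: [-0.6, 0.4, -0.1]
width: 0.0212
```

>>> play_rows --series '[{"fingers": 1,"dx": 0,"dy": 0,"dz": 0,"turn": 0},{"fingers": 1,"dx": 0,"dy": 0,"dz": 0,"turn": 0},{"fingers": 1,"dx": 0,"dy": 0,"dz": 0,"turn": 0},{"fingers": 1,"dx": 0,"dy": 0,"dz": 0,"turn": 0}]' --squeeze 40

```text
clock: 3.88
position: [0.5437, -0.4032, 0.0402]
ee_rot: [0.007, 0.99, -0.139, 0.011]
contact_force: [0.7, -0.2, -0.3]
width: 0.0077
```

>>> play_rows --series '[{"fingers": 1,"dx": 0,"dy": 0,"dz": 0,"turn": 0},{"fingers": 1,"dx": 0,"dy": 0,"dz": 3,"turn": 0},{"fingers": 1,"dx": 0,"dy": 0,"dz": 0,"turn": 0}]'

```text
clock: 4.13
position: [0.5436, -0.4033, 0.0434]
ee_rot: [0.007, 0.99, -0.139, 0.011]
contact_force: [0.6, -0.4, -1.0]
width: 0.0077
```

```bash
python3 - <<'E'
from h import *
s=get_state(); print(s["position"],s["width"],s["contact_force"])
c=get_image("scene"); save(c,"c4.png",(235,180,325,255),7)
E
```

```text
[ 0.54364659 -0.40328079  0.04338427] 0.007686993245712826 [ 0.57893084 -0.42220352 -0.9545965 ]
```

View pics/c4.png

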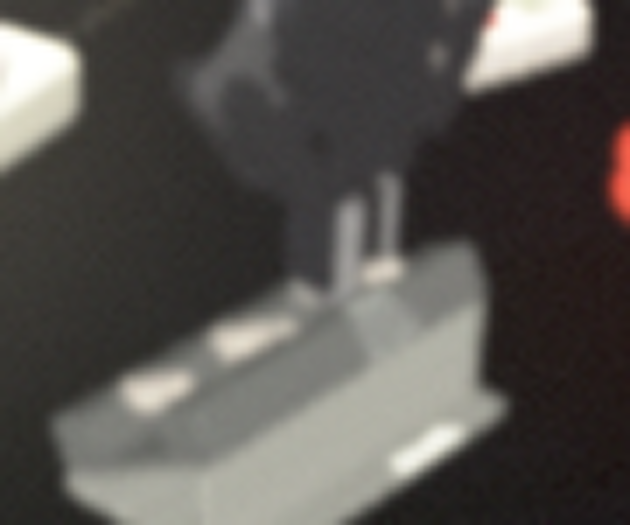

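>>> play_rows --series '[{"fingers": 1,"dx": 0,"dy": 0,"dz": 8,"turn": 0},{"fingers": 1,"dx": 0,"dy": 0,"dz": 15,"turn": 0},{"fingers": 1,"dx": 0,"dy": 0,"dz": 25,"turn": 0},{"fingers": 1,"dx": 0,"dy": 0,"dz": 30,"turn": 0},{"fingers": 1,"dx": 0,"dy": 0,"dz": 20,"turn": 0},{"fingers": 1,"dx": 0,"dy": 0,"dz": 0,"turn": 0}]'

```text
clock: 4.68
position: [0.5417, -0.4017, 0.1451]
ee_rot: [0.006, 0.99, -0.139, 0.009]
contact_force: [0.7, -0.1, -0.0]
width: 0.0077
```

```bash
python3 - <<'E'
from h import *
s=get_state(); print(s["position"],s["width"],s["contact_force"])
c=get_image("scene"); save(c,"c5.png",(235,135,325,240),5)
print("tip",proj(c,s["position"]-[0,0,.011]))
E
```

```text
[ 0.54172159 -0.40174794  0.14511752] 0.007740655073934661 [ 0.69762555 -0.11855219 -0.03771279]
tip [284.63164435 176.52576443]
```

View pics/c5.png

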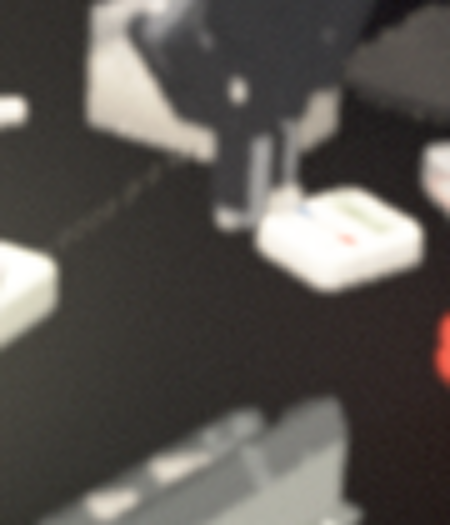

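```bash
python3 - <<'E'
from h import *
t=get_image("top");c=get_image("scene")
def tri(a,b):
    P=[cam(x)[0]@np.c_[cam(x)[1],cam(x)[2]] for x in(t,c)]
    X=cv2.triangulatePoints(P[0],P[1],np.array(a,float),np.array(b,float)); return (X[:3]/X[3]).ravel()
for n,a,b in [("eyeR",(85,347),(28,90)),("headtop R",(65,270),(92,85)),("knob",(160,243),(155,197)),("headbodyR",(103,265),(92,100))]:
    X=tri(a,b); d=np.array([np.cos(-.33),np.sin(-.33)]); print(n,X.round(3),"perp",round(d[0]*X[1]-d[1]*X[0],3),[proj(t,X).round(0),proj(c,X).round(0)])
m=masks_of(t,"beaker")[0]; print(m["p"],m["xy"],at_z(t,m["xy"],.065))
v,u=np.where(m["region"]); print(u.min(),u.max(),v.min(),v.max())
th=np.linspace(0,6.28,60)
# fit centre by rim silhouette
for cx,cy in[(.5809,-.1975)]:
    q=np.array([proj(t,[cx+.038*np.cos(a),cy+.038*np.sin(a),z]) for a in th for z in(.04,.086)]); print(q.min(0),q.max(0))
    q=np.array([proj(c,[cx+.038*np.cos(a),cy+.038*np.sin(a),z]) for a in th for z in(.04,.086)]); print(q.min(0),q.max(0))
m=masks_of(c,"beaker")[0]; v,u=np.where(m["region"]); print(m["p"],u.min(),u.max(),v.min(),v.max())
E
```

```text
eyeR [ 0.287 -0.085  0.313] perp 0.012 [array([ 76., 358.]), array([42., 91.])]
headtop R [ 0.402 -0.059  0.298] perp 0.074 [array([ 67., 268.]), array([89., 85.])]
knob [ 0.463 -0.129  0.052] perp 0.028 [array([161., 242.]), array([153., 197.])]
headbodyR [ 0.397 -0.09   0.274] perp 0.043 [array([ 96., 272.]), array([101., 100.])]
0.64 [201.3, 189.2] [ 0.56375077 -0.20854956  0.065     ]
186 214 168 199
[174.38034832 159.28378924] [216.38635084 202.23534021]
[192.10011643 163.05231798] [225.35167923 195.04201044]
0.56 194 225 163 193
```

>>> play_rows --series '[{"fingers": 1,"dx": 4,"dy": 20,"dz": 0,"turn": 0},{"fingers": 1,"dx": 6,"dy": 30,"dz": 0,"turn": 0},{"fingers": 1,"dx": 6,"dy": 30,"dz": 0,"turn": 0},{"fingers": 1,"dx": 6,"dy": 30,"dz": 0,"turn": 0},{"fingers": 1,"dx": 6,"dy": 30,"dz": 0,"turn": 0},{"fingers": 1,"dx": 6,"dy": 30,"dz": 0,"turn": 0},{"fingers": 1,"dx": 6,"dy": 30,"dz": 0,"turn": 0},{"fingers": 1,"dx": 0,"dy": 0,"dz": 0,"turn": 0}]'

```text
clock: 5.6
position: [0.5719, -0.1906, 0.123]
ee_rot: [-0.002, 0.99, -0.143, -0.007]
contact_force: [0.3, -0.3, -0.8]
width: 0.0077
```

>>> play_rows --series '[{"fingers": 1,"dx": 10,"dy": -4,"dz": 3,"turn": 0},{"fingers": 1,"dx": 0,"dy": 0,"dz": 0,"turn": 0}]'

```text
clock: 5.77
position: [0.5815, -0.1928, 0.1237]
ee_rot: [-0.003, 0.99, -0.141, -0.01]
contact_force: [1.2, -0.8, 0.4]
width: 0.0078
```

```bash
python3 - <<'E'
from h import *
s=get_state(); print(s["position"],s["width"],s["contact_force"])
c=get_image("scene"); t=get_image("top")
a=[cv2.resize(x["pixels"][b[1]:b[1]+90,b[0]:b[0]+90],None,fx=4.4,fy=4.4,interpolation=cv2.INTER_CUBIC) for x,b in((t,(155,140)),(c,(165,115)))]
cv2.imwrite("pics/c6.png",np.hstack(a)[:,:,::-1])
E
```

```text
[ 0.58145569 -0.19275335  0.12367023] 0.007781025604852503 [ 1.21995871 -0.81853399  0.39523995]
```

View pics/c6.png

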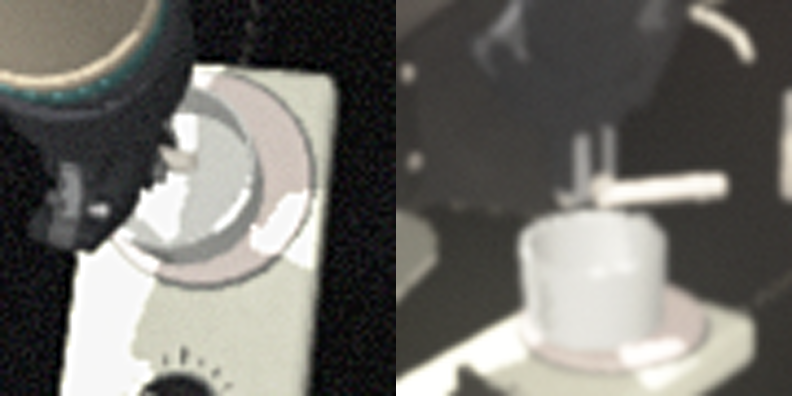

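>>> play_rows --series '[{"fingers": 1,"dx": 0,"dy": -2,"dz": -15,"turn": 0},{"fingers": 1,"dx": 0,"dy": 0,"dz": -15,"turn": 0},{"fingers": 1,"dx": 0,"dy": 0,"dz": 0,"turn": 0}]'

```text
clock: 6.12
position: [0.5795, -0.1992, 0.0925]
ee_rot: [-0.002, 0.99, -0.143, -0.011]
contact_force: [0.5, 0.8, -0.1]
width: 0.0079
```

>>> play_rows --series '[{"fingers": 1,"dx": 2,"dy": 4,"dz": -14,"turn": 0},{"fingers": 1,"dx": 0,"dy": 0,"dz": 0,"turn": 0}]'

```text
clock: 6.28
position: [0.5808, -0.1978, 0.078]
ee_rot: [-0.002, 0.989, -0.145, -0.011]
contact_force: [-0.1, 0.9, -0.0]
width: 0.0079
```

>>> play_rows --series '[{"fingers": 1,"dx": 0,"dy": 0,"dz": -9,"turn": 0},{"fingers": 1,"dx": 0,"dy": 0,"dz": 0,"turn": 0}]'

```text
clock: 6.45
position: [0.581, -0.1998, 0.0695]
ee_rot: [-0.001, 0.989, -0.146, -0.011]
contact_force: [-0.4, 0.6, -1.2]
width: 0.0078
```

>>> play_rows --series '[{"fingers": 1,"dx": 0,"dy": 2,"dz": -3,"turn": 0},{"fingers": 1,"dx": 0,"dy": 0,"dz": 0,"turn": 0}]'

```text
clock: 6.62
position: [0.5813, -0.1988, 0.0672]
ee_rot: [-0.001, 0.989, -0.147, -0.01]
contact_force: [-0.9, 0.4, -0.4]
width: 0.0078
```

>>> play_rows --series '[{"fingers": 1,"dx": 0,"dy": 0,"dz": -2,"turn": 0},{"fingers": 1,"dx": 0,"dy": 0,"dz": 0,"turn": 0}]' --squeeze 20

```text
clock: 6.78
position: [0.5818, -0.1992, 0.0659]
ee_rot: [-0.001, 0.989, -0.147, -0.009]
contact_force: [-1.7, -0.5, -0.2]
width: 0.0075
```

>>> play_rows --series '[{"fingers": 1,"dx": 0,"dy": 1,"dz": -3,"turn": 0},{"fingers": 1,"dx": 0,"dy": 0,"dz": 0,"turn": 0}]'

```text
clock: 6.95
position: [0.5822, -0.1982, 0.0635]
ee_rot: [-0.001, 0.989, -0.147, -0.009]
contact_force: [-0.6, 1.4, -0.4]
width: 0.008
```

>>> play_rows --series '[{"fingers": 1,"dx": 0,"dy": 0,"dz": -3,"turn": 0},{"fingers": 1,"dx": 0,"dy": 0,"dz": 0,"turn": 0}]'

```text
clock: 7.12
position: [0.5834, -0.1989, 0.0627]
ee_rot: [0.0, 0.989, -0.146, -0.007]
contact_force: [-0.2, 0.8, 1.7]
width: 0.008
```

>>> play_rows --series '[{"fingers": 1,"dx": -1,"dy": 0,"dz": -4,"turn": 0},{"fingers": 1,"dx": 0,"dy": 0,"dz": -2,"turn": 0},{"fingers": 1,"dx": 0,"dy": 0,"dz": 0,"turn": 0}]'

```text
clock: 7.37
position: [0.5853, -0.2006, 0.0621]
ee_rot: [0.002, 0.989, -0.146, -0.003]
contact_force: [0.4, 0.5, -0.5]
width: 0.0075
```

>>> play_rows --series '[{"fingers": 1,"dx": -3,"dy": 2,"dz": -4,"turn": 0},{"fingers": 1,"dx": 0,"dy": 0,"dz": 0,"turn": 0}]'

```text
clock: 7.53
position: [0.5862, -0.2012, 0.0619]
ee_rot: [0.004, 0.989, -0.145, 0.003]
contact_force: [-0.3, -0.2, -1.1]
width: 0.008
```

```bash
python3 - <<'E'
from h import *
s=get_state(); print(s["position"],s["width"],s["contact_force"],s["moment"],s["qpos"])
c=get_image("scene"); t=get_image("top")
a=[cv2.resize(x["pixels"][b[1]:b[1]+90,b[0]:b[0]+90],None,fx=4.4,fy=4.4,interpolation=cv2.INTER_CUBIC) for x,b in((t,(155,140)),(c,(165,115)))]
cv2.imwrite("pics/c7.png",np.hstack(a)[:,:,::-1])
E
```

```text
[ 0.58615114 -0.20119462  0.06188806] 0.00795188536320178 [-0.25266238 -0.17056775 -1.06132195] [ 0.06357887  0.01623643 -0.02857717] [-0.4388661   0.48268463  1.66153391 -0.00834373  0.98936629 -0.14249186]
```

View pics/c7.png

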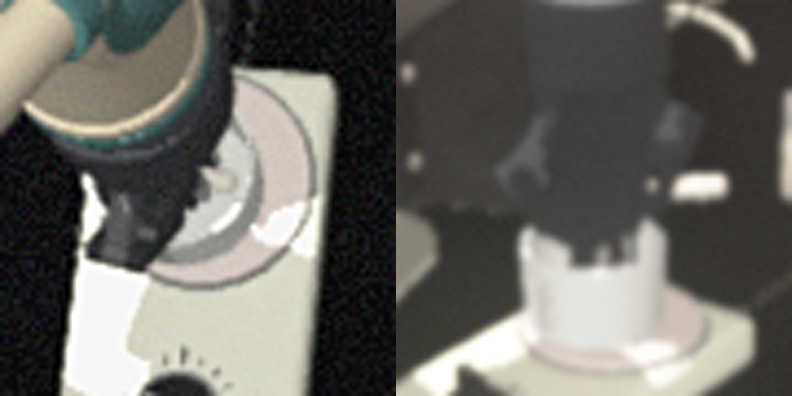

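```bash
python3 - <<'E'
from h import *
s=get_state(); print(s["effort"].round(2),s["qd"].round(4),s["position"].round(4),s["ee_rot"].round(4))
E
```

```text
[ 6.200e-01 -4.611e+01 -1.745e+01  1.800e-01  4.700e-01 -1.000e-02] [-0.0036  0.0069 -0.0013 -0.0009  0.0021  0.0006] [ 0.5865 -0.2016  0.0617] [ 0.0047  0.9894 -0.1454  0.003 ]
```

>>> play_rows --series '[{"fingers": 1,"dx": -3,"dy": 2,"dz": 0,"turn": 0}]'

```text
clock: 7.72
position: [0.5846, -0.2003, 0.062]
ee_rot: [0.005, 0.989, -0.145, 0.004]
contact_force: [1.0, -0.6, 1.7]
width: 0.0076
```

```bash
python3 - <<'E'
from h import *
s=get_state(); print(s["effort"].round(2),s["qd"].round(4),s["position"].round(4),s["ee_rot"].round(4),s["contact_force"])
E
```

```text
[ 2.900e-01 -4.723e+01 -1.871e+01  6.000e-02  3.800e-01 -2.000e-02] [ 0.0135 -0.0618  0.1107 -0.0008 -0.0531  0.0141] [ 0.5846 -0.2003  0.062 ] [ 0.0052  0.9894 -0.1454  0.0043] [ 0.97206094 -0.56240872  1.65716642]
```

>>> play_rows --series '[{"fingers": 0.72,"dx": 0,"dy": 0,"dz": 0,"turn": 0},{"fingers": 0.68,"dx": 0,"dy": 0,"dz": 0,"turn": 0},{"fingers": 0.6,"dx": 0,"dy": 0,"dz": 0,"turn": 0},{"fingers": 0.55,"dx": 0,"dy": 0,"dz": 0,"turn": 0}]'

```text
clock: 8.05
position: [0.5811, -0.1982, 0.0592]
ee_rot: [0.004, 0.989, -0.145, 0.0]
contact_force: [0.6, -0.6, -0.5]
width: 0.0193
```

>>> play_rows --series '[{"fingers": 0.55,"dx": 0,"dy": 0,"dz": 6,"turn": 0},{"fingers": 0.55,"dx": 0,"dy": 0,"dz": 12,"turn": 0},{"fingers": 0.55,"dx": 0,"dy": 0,"dz": 18,"turn": 0},{"fingers": 0.55,"dx": 0,"dy": 0,"dz": 20,"turn": 0},{"fingers": 0.55,"dx": 0,"dy": 0,"dz": 20,"turn": 0},{"fingers": 0.55,"dx": 0,"dy": 0,"dz": 20,"turn": 0},{"fingers": 0.55,"dx": 0,"dy": 0,"dz": 0,"turn": 0}]'

```text
clock: 8.63
position: [0.5775, -0.1961, 0.1564]
ee_rot: [0.002, 0.989, -0.145, -0.005]
contact_force: [0.9, 1.1, 1.0]
width: 0.0194
```

```bash
python3 - <<'E'
from h import *
s=get_state(); print(s["position"].round(4),s["ee_rot"].round(4),s["width"])
c=get_image("scene"); t=get_image("top")
a=[cv2.resize(x["pixels"][b[1]:b[1]+90,b[0]:b[0]+90],None,fx=4.4,fy=4.4,interpolation=cv2.INTER_CUBIC) for x,b in((t,(155,160)),(c,(165,130)))]
cv2.imwrite("pics/c8.png",np.hstack(a)[:,:,::-1])
for l in("bar_long","beaker","dial"):
  for m in masks_of(t,l)[:2]: print(l,m["p"],m["xy"],m["region"].sum(),at_z(t,m["xy"],.046))
E
```

```text
[ 0.5775 -0.1961  0.1564] [ 0.0021  0.9894 -0.1452 -0.005 ] 0.019421249916393844
bar_long 0.38 [202.2, 184.1] 80 [ 0.57875316 -0.20753888  0.046     ]
beaker 0.89 [201.4, 180.1] 838 [ 0.58710836 -0.20585948  0.046     ]
beaker 0.17 [203.9, 185.2] 106 [ 0.57639168 -0.21098203  0.046     ]
dial 0.61 [192.1, 229.3] 253 [ 0.48749127 -0.18831811  0.046     ]
```

View pics/c8.png

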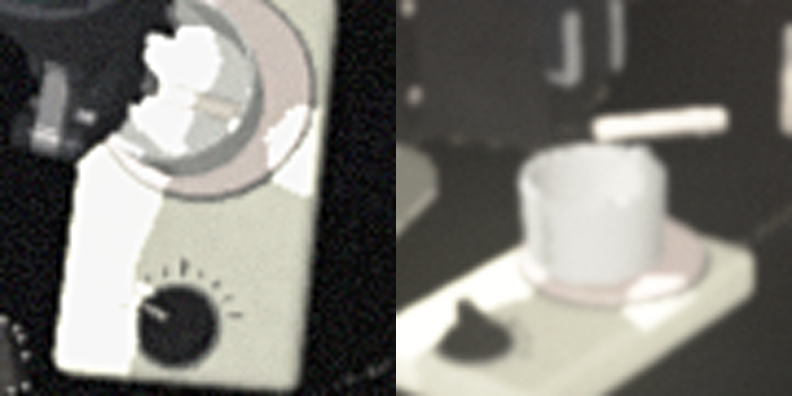

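```bash
python3 - <<'E'
from h import *
t=get_image("top"); g=t["pixels"].astype(float).mean(2)
u0,v0=195,234
vv,uu=np.mgrid[215:250,178:213]
dark=(g[215:250,178:213]<75); dd=np.hypot(uu-u0,vv-v0)<11
n,lab,st,ce=cv2.connectedComponentsWithStats((dark&dd).astype(np.uint8)); print(st[1:,4],ce[1:]+[178,215])
np.set_printoptions(linewidth=200)
print(g[222:246,183:207].astype(int))
ax=np.array([.4785,-.195])
print("axis top",proj(t,[*ax,.054]),"disc",proj(t,[*ax,.039]))
for a in (50,55,60,65,69): print(a,[proj(t,[ax[0]+r*np.cos(np.radians(a)),ax[1]+r*np.sin(np.radians(a)),.054]).round(1) for r in(.005,.017)])
E
```

```text
[229] [[194.97816594 233.90829694]]
[[248 250 234 197 197 177 191 200 203 147 188 209 204 145 184 206 197 157 185 203 207 206 206 207]
 [247 249 232 205 193 153 184 203 201 189 199 207 206 194 203 204 204 189 200 208 202 184 198 205]
 [247 249 236 247 232 206 199 200 182 176 156 152 151 155 162 165 183 203 204 206 160 141 192 207]
 [247 246 240 250 254 255 229 161 120 107  90  74  71  75  90 109 132 157 184 202 168 172 202 207]
 [247 247 239 246 253 253 202 108  57  50  31  39  34  33  40  57  82 104 135 180 195 202 205 202]
 [247 248 249 248 200 153 108  53  27  21  29  37  34  43  30  32  42  55  81 133 180 200 204 167]
 [248 249 254 245 146  69  40  27  26  39  39  39  32  35  35  38  37  32  43 105 151 196 185 187]
 [233 248 254 192 111 123  94  60  35  28  29  43  42  38  38  29  36  38  36  72 116 162 189 206]
 [246 252 246 129  64 106 136 142  98  49  34  23  37  37  41  38  32  38  42  44  90 141 193 206]
 [248 253 249 141  46  46  91 115 165 118  51  27  36  36  37  36  41  40  36  32  73 122 191 183]
 [248 254 244 119  35  25  42  59 117  88  47  37  35  42  38  37  42  39 
[... 932 characters left out ...]
1 197 175 140 112  88  64  51  41  47  65  70  99 110 146 188 207 212 207 202 205]
 [253 228 194 197 199 193 186 174 144 115 112 109 109 111 109 146 141 186 205 206 206 205 204 209]
 [248 209 182 186 188 190 193 192 189 182 170 168 168 167 180 188 185 200 202 205 200 202 203 203]
 [179 154 142 159 163 167 171 171 173 177 175 170 178 181 183 195 193 194 195 197 194 198 196 202]]
axis top [194.80186311 233.24054416] disc [195.98807453 234.21659436]
50 [array([192.9, 231.6]), array([188.2, 227.8])]
55 [array([192.7, 231.8]), array([187.7, 228.4])]
60 [array([192.6, 232. ]), array([187.3, 229.1])]
65 [array([192.5, 232.2]), array([187. , 229.8])]
69 [array([192.4, 232.4]), array([186.7, 230.3])]
```

>>> play_rows --series '[{"fingers": 0.45,"dx": -15,"dy": 0,"dz": 0,"turn": -0.05},{"fingers": 0.45,"dx": -22,"dy": 0,"dz": 0,"turn": -0.08},{"fingers": 0.45,"dx": -22,"dy": 0,"dz": 0,"turn": -0.08},{"fingers": 0.45,"dx": -20,"dy": 0,"dz": 0,"turn": -0.08},{"fingers": 0.45,"dx": -15,"dy": 0,"dz": -10,"turn": -0.06},{"fingers": 0.45,"dx": 0,"dy": 0,"dz": 0,"turn": 0}]'

```text
clock: 9.43
position: [0.4746, -0.1925, 0.1329]
ee_rot: [-0.003, 0.946, -0.322, -0.016]
contact_force: [-0.2, 0.4, -0.9]
width: 0.0236
```

>>> play_rows --series '[{"fingers": 0.45,"dx": 4,"dy": -1.5,"dz": -15,"turn": 0},{"fingers": 0.45,"dx": 0,"dy": 0,"dz": -20,"turn": 0},{"fingers": 0.45,"dx": 0,"dy": 0,"dz": -15,"turn": 0},{"fingers": 0.45,"dx": 0,"dy": 0,"dz": 0,"turn": 0}]'

```text
clock: 9.77
position: [0.4805, -0.1945, 0.081]
ee_rot: [-0.003, 0.947, -0.32, -0.015]
contact_force: [-0.0, 0.3, -0.2]
width: 0.0235
```

>>> play_rows --series '[{"fingers": 0.45,"dx": -2,"dy": 0.5,"dz": -12,"turn": 0},{"fingers": 0.45,"dx": 0,"dy": 0,"dz": 0,"turn": 0}]'

```text
clock: 9.93
position: [0.4799, -0.1941, 0.0682]
ee_rot: [-0.003, 0.948, -0.319, -0.015]
contact_force: [-1.0, 0.5, 0.5]
width: 0.0234
```

>>> play_rows --series '[{"fingers": 0.45,"dx": 0,"dy": 0,"dz": -7,"turn": 0},{"fingers": 0.45,"dx": 0,"dy": 0,"dz": 0,"turn": 0}]'

```text
clock: 10.1
position: [0.4817, -0.1946, 0.0616]
ee_rot: [-0.003, 0.948, -0.318, -0.014]
contact_force: [0.0, 0.7, 0.0]
width: 0.0233
```

>>> play_rows --series '[{"fingers": 0.45,"dx": -3,"dy": 0.5,"dz": -7,"turn": 0},{"fingers": 0.45,"dx": 0,"dy": 0,"dz": 0,"turn": 0}]'

```text
clock: 10.27
position: [0.48, -0.1946, 0.0552]
ee_rot: [-0.003, 0.948, -0.318, -0.013]
contact_force: [-0.4, 0.1, -0.2]
width: 0.0235
```

Tips about 44 mm high, straddling the grip bar. Close.

>>> play_rows --series '[{"fingers": 1,"dx": -1,"dy": 0,"dz": -1,"turn": 0},{"fingers": 1,"dx": 0,"dy": 0,"dz": 0,"turn": 0},{"fingers": 1,"dx": 0,"dy": 0,"dz": 0,"turn": 0},{"fingers": 1,"dx": 0,"dy": 0,"dz": 0,"turn": 0}]' --squeeze 30

```text
clock: 10.6
position: [0.4788, -0.1945, 0.0545]
ee_rot: [-0.003, 0.948, -0.318, -0.013]
contact_force: [0.2, 0.7, -2.4]
width: 0.009
```

>>> play_rows --series '[{"fingers": 1,"dx": 0,"dy": 0,"dz": 0,"turn": -0.1},{"fingers": 1,"dx": 0,"dy": 0,"dz": 0,"turn": -0.1},{"fingers": 1,"dx": 0,"dy": 0,"dz": 0,"turn": -0.1},{"fingers": 1,"dx": 0,"dy": 0,"dz": 0,"turn": -0.1},{"fingers": 1,"dx": 0,"dy": 0,"dz": 0,"turn": 0}]'

```text
clock: 11.02
position: [0.4782, -0.1939, 0.0545]
ee_rot: [-0.006, 0.861, -0.508, -0.012]
contact_force: [-0.1, -0.5, -2.6]
width: 0.0089
```

>>> play_rows --series '[{"fingers": 1,"dx": 0,"dy": 0,"dz": 0,"turn": -0.1},{"fingers": 1,"dx": 0,"dy": 0,"dz": 0,"turn": -0.1},{"fingers": 1,"dx": 0,"dy": 0,"dz": 0,"turn": -0.1},{"fingers": 1,"dx": 0,"dy": 0,"dz": 0,"turn": -0.1},{"fingers": 1,"dx": 0,"dy": 0,"dz": 0,"turn": -0.1},{"fingers": 1,"dx": 0,"dy": 0,"dz": 0,"turn": -0.06},{"fingers": 1,"dx": 0,"dy": 0,"dz": 0,"turn": 0},{"fingers": 1,"dx": 0,"dy": 0,"dz": 0,"turn": 0}]'

```text
clock: 11.68
position: [0.4778, -0.1927, 0.0545]
ee_rot: [0.009, -0.686, 0.728, 0.011]
contact_force: [0.0, 0.4, -2.3]
width: 0.0087
```

>>> play_rows --series '[{"fingers": 1,"dx": 0,"dy": 0,"dz": 0,"turn": -0.038},{"fingers": 1,"dx": 0,"dy": 0,"dz": 0,"turn": 0}]'

```text
clock: 11.85
position: [0.4778, -0.1927, 0.0545]
ee_rot: [0.01, -0.674, 0.739, 0.011]
contact_force: [-0.3, -0.4, -1.8]
width: 0.0092
```

>>> play_rows --series '[{"fingers": 0.6,"dx": 0,"dy": 0,"dz": 0,"turn": 0},{"fingers": 0.45,"dx": 0,"dy": 0,"dz": 0,"turn": 0},{"fingers": 0.45,"dx": 0,"dy": 0,"dz": 0,"turn": 0},{"fingers": 0.45,"dx": 0,"dy": 0,"dz": 8,"turn": 0},{"fingers": 0.45,"dx": 0,"dy": 0,"dz": 15,"turn": 0},{"fingers": 0.45,"dx": 0,"dy": 0,"dz": 25,"turn": 0},{"fingers": 0.45,"dx": 0,"dy": 0,"dz": 30,"turn": 0},{"fingers": 0.45,"dx": 0,"dy": 0,"dz": 30,"turn": 0},{"fingers": 0.45,"dx": 0,"dy": -20,"dz": 25,"turn": 0},{"fingers": 0.45,"dx": -10,"dy": -35,"dz": 0,"turn": 0},{"fingers": 0.45,"dx": -10,"dy": -35,"dz": 0,"turn": 0},{"fingers": 0.45,"dx": -10,"dy": -35,"dz": 0,"turn": 0},{"fingers": 0.45,"dx": -10,"dy": -35,"dz": 0,"turn": 0},{"fingers": 0.45,"dx": -10,"dy": -35,"dz": 0,"turn": 0},{"fingers": 0.45,"dx": 0,"dy": 0,"dz": 0,"turn": 0}]'

```text
clock: 13.1
position: [0.426, -0.3954, 0.2062]
ee_rot: [0.009, -0.682, 0.732, 0.003]
contact_force: [0.3, 0.3, 0.3]
width: 0.0237
```

```bash
python3 - <<'E'
from h import *
c=get_image("scene"); t=get_image("top")
save(t,"c9.png",(160,145,330,265),4.4)
ax=[.4785,-.194]
f=lambda a,r,z:proj(t,[ax[0]+r*np.cos(np.radians(a)),ax[1]+r*np.sin(np.radians(a)),z])
print("expected ptr",f(-5.6,.005,.054),f(-5.6,.017,.054),"tick",f(-5.6,.025,.034))
g=t["pixels"].astype(float).mean(2)
np.set_printoptions(linewidth=200); print(g[214:236,188:204].astype(int))
E
```

```text
expected ptr [194.56802728 230.70805976] [195.23514555 224.62799231] tick [197.22158212 222.16108697]
[[246 246 246 246 246 246 246 246 246 246 246 246 246 246 246 246]
 [246 246 246 246 246 246 246 246 246 246 246 246 246 246 246 246]
 [246 246 246 246 246 246 246 246 246 246 246 246 246 246 246 246]
 [246 246 246 246 246 246 246 246 246 246 246 246 246 246 246 246]
 [246 246 246 246 246 246 246 247 245 247 247 246 246 246 246 246]
 [246 246 246 246 246 246 247 248 223 237 247 246 246 246 246 246]
 [246 246 246 246 243 246 248 250 201 223 247 247 246 246 246 246]
 [246 246 246 247 232 245 247 249 200 241 247 246 243 246 246 246]
 [243 246 246 247 231 245 248 250 226 248 249 247 235 245 246 246]
 [235 245 248 249 249 252 254 255 254 255 254 251 247 246 247 247]
 [245 249 252 253 239 226 239 218 207 216 226 253 253 249 247 237]
 [250 251 243 194 129 126 180 115  70  88 107 181 242 252 250 240]
 [253 233 166 100  56 114 168 108  36  33  44  84 158 224 252 249]
 [212 137  92  53  57 156 151  91  35  27  27  51  88 150 223 252]
 [124  67  47  30  67 176 151  83  36  21  27  53  58  86 125 231]
 [ 73  54  63  34  89 224 166  87  35  27  36  58  58  56  77 186]
 [ 62  57  54  40  88 237 164  72  24  33  31  57  62  52  61 118]
 [ 54  64  59  47  73 169 114  55  28  35  39  54  65  57  55  73]
 [ 59  67  66  46  52  84  73  47  25  36  56  64  63  66  58  66]
 [ 57  59  66  54  61  62  62  46  28  39  61  65  65  69  56  63]
 [ 61  65  64  51  66  66  65  50  32  28  63  62  70  66  62  66]
 [ 66  69  57  55  67  61  66  45  24  33  64  64  64  66  63  72]]
```

View pics/c9.png

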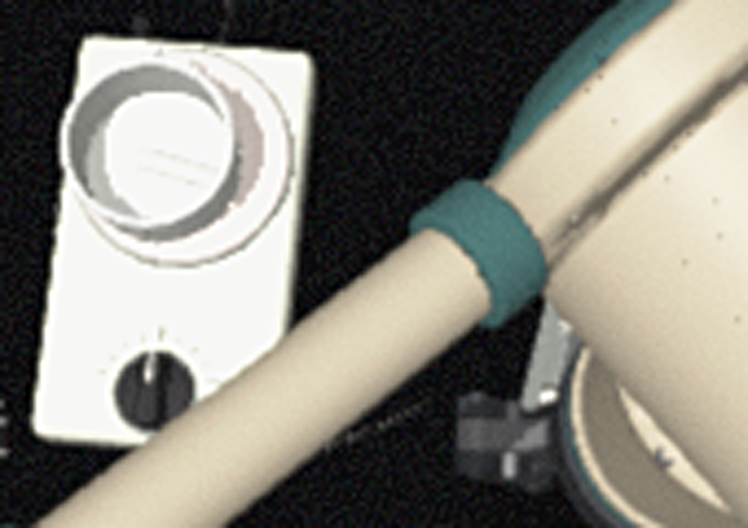

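```bash
python3 - <<'E'
from h import *
c=get_image("scene"); save(c,"c10.png",(150,140,320,260),4.4)
E
```

```text
(no output)
```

View pics/c10.png

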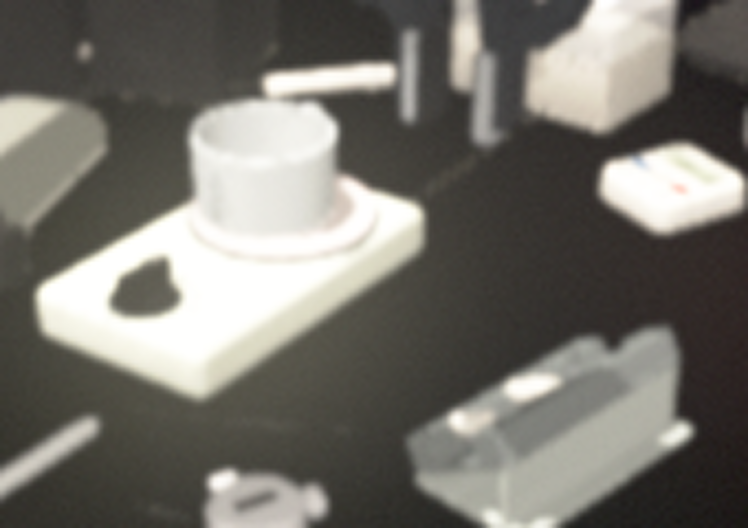

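The beaker stands upright on the plate. The dial bar points at the plate. Both shorter bars are in their pockets, at crop (470,420) and (530,385), and the gripper is clear of everything.

```bash
python3 -c "
from rig import sign_off; print(sign_off())"
```

```text
the job is handed in; nothing more can be done
None
```

I put the longest stir bar in the beaker, then turned the dial clockwise to the middle tick. I handed the job in at about 13 s on the clock.

**Bar:** I gripped it in the finger channel and lowered it until its low end touched the beaker's bottom, then let go. It hung about 30° nose-down because the tool could only stay upright, so its upper end tipped down a short way when released. The last pictures show it lying flat inside.

**Dial:** It started at roughly 0.28 rad, and I turned it about 1.02 rad. By the gripper's angle it ended within about 0.5° of the middle tick. The pointer's pixels agree to about 2°.

**Last checks:** The beaker is upright on the plate, and both shorter bars are in their pockets. The arm is clear of everything. The wrist force readings stayed under about 3 N.

**What disagreed:**
- The closed gripper read 7.7 mm on the 10 mm bar and 9 mm on the 10 mm dial bar, but both held.
- The arm drifted a few millimetres between moves, so I corrected it as I went.

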